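Stack a lino plate and its backing block under weight

ROBOT

A 6-joint arm with a two-finger parallel gripper is mounted at the origin on a cart in front of the work surface, level with it; the furniture and walls round the work are solid. World frame = base frame: x ahead of the robot, y to its left, z up, the work surface at z = 0. Lengths are in mm, angles in rad, forces in N, time in s.
With the tool pointing down it reaches from about 250 to 850 mm from the base axis. Payload 12.5 kg.
Tool frame: the origin (TCP) lies midway between the tips of the shut fingers; the grasp point (between the pads) lies robot.grip_point_offset behind it (robot.grip_point_offset is the distance from the TCP to the grasp point, in mm); z points along the fingers, y is the line along which they close (so a half turn about z gives the same grasp; the last joint's range is limited). The gripper opens to 93 mm and grips with 3 to 60 N. Pads are 15 mm wide; open, the fingers measure 128 mm over their backs; the gripper's body (75 mm by 188 mm) begins 65 mm behind the grasp point.
Start: joints at [-1.2, 0.351, 1.652, -0, 1.139, -0.085], TCP at [242.115, -493.826, 218.633] pointing down, gripper open.
Joint ranges: [-2.75, 2.75], [-0.79, 2.1], [0.01, 2.65], [-1.57, 4.71], [0.07, 3.14], [-2.87, 2.87]. Speed limits (rad/s): [2.22, 2.22, 2.79, 3.14, 3.14, 3.14].

INTERFACE

Orientations are given as a unit quaternion [x, y, z, w].
In Python, from plant import monitor, vision, job, robot gives the robot as it stands.
- The arm moves only by the shell command python3 -m inch 'ROWS' [OPENING] [FORCE]. ROWS is JSON, a list that holds one entry, the list of rows, each a list of 6 numbers: the shift along the tool's x, y, z scaled (see below), then the turn, a rotation vector about the tool's x, y, z scaled (see below). A call has 1 to 10 rows; each row is the pose to reach, as a shift and turn from the pose commanded when the call began, along the tool's axes at that moment; what a row does not reach only later rows make up. The controller multiplies each number of a shift by 100 mm and each number of a turn by 30 degrees. A row lasts 1/10 s, in which the tool goes at most 50 mm and 8.59 degrees, less where a joint would pass 70% of its speed; a pose out of reach is approached as far as the arm can. A call with a number of a shift or a turn outside -1 to 1 is refused whole. A call with a gripper value outside its range is refused whole. OPENING is the gripper command: -1 is fully open, 1 is shut, values between are in proportion, set as the call begins (- or left out, the last holds). The fingers move at their own pace and stop on an object; FORCE is the grip in N (left out, the last holds). Time passes only in rows, so rows that repeat a pose let the fingers close. It gives the time, the measured TCP pose, the force, the opening and the grip force at its end, in the units of the state.
- monitor.get_state(): the state, without advancing time (a new reading comes with each control period).
- vision.get_image(name): name is "side" or "top" or "wrist"; returns a dict with "color" (400x640x3 uint8, blue, green, red), "fx", "fy", "cx", "cy" (pixels), "k1" (the pictures are not rectified: a ray, as slopes to the right and down, at radius r is drawn at 1 + k1 r^2 times it, then the intrinsics apply), "rvec" (rotation vector, rad) and "tvec" (3), from world to camera coordinates, as OpenCV has them. Camera axes: x right, y down, z forward; pixel columns grow to the right and rows downward; lengths in mm; the calibration is good to about 2 mm. A picture is of the moment at which its call begins. There is no depth.
- job.hand_in(): hands the job in; it is judged then, once.
Trained networks look in the newest picture that a camera, given by its name, has taken for a name from the list of things; names that differ only in an ending like _2 or _b are one class to them, and where a whole thing is asked for, a point or a joint stands for the part that bears it (a point fixed in the world has none). Each returns a list of dicts, best first, with "p" (0 to 1); they miss things now and then, are a little off and sometimes report something else, mostly with a low value. They report only what shows in the picture. A call takes as long as a camera call. They do not tell look-alikes from the thing itself.
- vision.cut_out(thing, camera): "mask" (400x640 bool, what is visible of it) and "bbox" ([left, top, right, bottom] in pixels, round what is visible of it).
The state is a dict: "t": time; "joints": joint angles; "qd": joint speeds; "joint_efforts": joint torques, N m; "eef_pos": TCP position; "tool_rot": TCP orientation; "ft_force": force on the tool from outside, world axes, zero at the start; "ft_torque": the same for the moment, N m; "gripper_width": finger opening in mm; "grasp_force": force on a finger pad.
Only numpy, scipy, OpenCV 4.12 (cv2) and the standard library are available. Lean on these libraries where they do the work, as an engineer would, in place of code of your own. Each camera call takes 0.05 s, during which the arm holds its last target. There are 200 camera calls.

TASK

Make up the pressing stack on the plywood board, one piece at a time from the bottom up: first the wooden block squarely within the corner marks, then the brown lino plate with its leaf up, then the blue steel plate, and last the ink jar standing upright in the middle as the weight. Each piece must lie centred on the one below with its long sides in line, and everything must be let go and at rest at the end. Leave the roll of black tape and the eraser where they are.

Things in the scene. Friction and masses are not known exactly. Their poses are not given: they have to be found in the camera images.
- press_board: Plywood press board, 110 x 140 mm, 14 mm high, fixed to the table, with black corner marks on top outlining a 56 x 90 mm place at its centre. Origin: centre of its underside; the marked top is at z = +14 mm. x: across its short (110 mm) side, y: along its long side, z: up. The long side of the marked place runs along y.
- backing_block: Pale wooden block, 56 x 90 x 22 mm (x, y, z), loose, lying flat on the table. Origin: centre of its underside; z up; y along its length. Grasp across its 56 mm width (x).
- lino_plate: Reddish-brown lino printing plate with a pale carved leaf on its top, rigid, 52 x 86 x 10 mm (x, y, z), loose, lying flat on the table, leaf up. Origin: centre of its underside; z up; y along its length. Grasp across its 52 mm width (x).
- steel_plate: Plain blue-painted steel plate, 50 x 84 x 10 mm (x, y, z), about 0.3 kg, loose, lying flat on the table. Origin: centre of its underside; z up; y along its length. Grasp across its 50 mm width (x).
- ink_jar: Closed dark ink jar with a black lid and pale label, 49 mm diameter, 60 mm high, standing upright and loose on the table. The 49 mm round body reaches to 46 mm, the lid above is 43 mm across. Origin: centre of its underside; z: its axis, up.
- black_tape: Bystander: small roll of black tape lying flat, 58 mm diameter, 19 mm high, loose. Origin: centre of its underside.
- eraser: Bystander: blue and white eraser, 23 x 56 x 13 mm (x, y, z), lying flat and loose on the bare table near the work (another eraser further off at the left edge is scenery). Origin: centre of its underside.
Not all that is in view belongs to the job. Of the things that look like the ink_jar, the middle-sized one is meant.

How it is judged:
By the outcome, as a careful person would: the job done as asked, in the order asked, and still so for the second after the job is handed in, with the robot touching nothing.
It also fails if it takes over 128 s, if anything falls off the work surface, if the arm or the gripper's body presses on something with over 40 N, if the wrist force passes 120 N, or if a joint passes its speed limit or range.

## Working session

There is one attempt and no reset: what is moved stays moved. The work goes in short steps, Python scripts to look and compute and a shell command to move; the robot and the scene stay as the last step left them, time stands still between calls to the robot, and variables do not carry over. Pictures are saved under pics/ and viewed, at most 14 in all, crops included, and the job is handed in when it is done.

```bash
mkdir -p pics; ls; cat > h.py <<'E'
import numpy as np, cv2
from plant import monitor, vision, job, robot
from scipy.spatial.transform import Rotation as R
def px2w(im,uv,z):
    uv=np.array(uv,float).reshape(-1,2)
    K=np.array([[im['fx'],0,im['cx']],[0,im['fy'],im['cy']],[0,0,1]])
    n=cv2.undistortPoints(uv.reshape(-1,1,2),K,np.array([im['k1'],0,0,0,0.])).reshape(-1,2)
    Rm=cv2.Rodrigues(np.array(im['rvec'],float))[0];t=np.array(im['tvec'],float).ravel()
    d=np.c_[n,np.ones(len(n))]@Rm; c=-Rm.T@t
    return (c+d*((z-c[2])/d[:,2])[:,None])[:,:2]
def w2px(im,P):
    K=np.array([[im['fx'],0,im['cx']],[0,im['fy'],im['cy']],[0,0,1]])
    return cv2.projectPoints(np.array(P,float).reshape(-1,1,3),np.array(im['rvec'],float),np.array(im['tvec'],float),K,np.array([im['k1'],0,0,0,0.]))[0].reshape(-1,2)
def rect(im,mask,z):
    "min-area rect of mask projected on plane z: centre, (short,long), yaw of long side deg"
    c=max(cv2.findContours(mask.astype(np.uint8),cv2.RETR_EXTERNAL,cv2.CHAIN_APPROX_NONE)[0],key=cv2.contourArea).reshape(-1,2)
    w=px2w(im,c,z); (cx,cy),(a,b),an=cv2.minAreaRect(w.astype(np.float32))
    if a>b: a,b=b,a; an-=90
    return np.round([cx,cy,a,b,(an+90+90)%180-90],1)
E
python3 - <<'E'
from h import *
im={c:vision.get_image(c) for c in('top','side','wrist')}
for c in im: cv2.imwrite(f'pics/{c}0.png',im[c]['color'])
Z=dict(press_board=14,backing_block=22,lino_plate=10,steel_plate=10,ink_jar=60,black_tape=19,eraser=13)
for c in('top',):
  for n,z in Z.items():
    for d in vision.cut_out(n,c)[:4]:
      print(c,n,round(d['p'],2),d['bbox'],rect(im[c],d['mask'],z))
print(robot.grip_point_offset, monitor.get_state())
E
```

```text
pics
top press_board 0.66 [403.2, 220.8, 472.4, 280.9] [ 545.2 -190.4  113.4  144.8   80.9]
top backing_block 0.85 [224.5, 207.5, 272.4, 235.6] [589.6 239.7  56.9  91.3 -68.1]
top lino_plate 0.88 [276.9, 269.0, 324.5, 301.6] [456.8 114.1  53.   86.   75.5]
top steel_plate 0.97 [291.9, 201.3, 330.9, 236.2] [601.8  97.9  50.3  83.7 -60.2]
top ink_jar 0.73 [215.7, 272.8, 240.5, 293.9] [449.7 260.5  41.1  50.6 -87.2]
top ink_jar 0.67 [179.0, 276.8, 198.8, 295.4] [439.4 341.   37.1  44.9 -86.9]
top black_tape 0.84 [362.4, 135.8, 386.3, 160.0] [774.9 -42.5  53.7  56.4 -42.4]
top eraser 0.81 [334.4, 173.9, 359.3, 192.2] [682.8  19.8  27.8  55.2  77.4]
18.8 {'t': 0.5, 'joints': array([-1.19958974e+00,  3.50739174e-01,  1.65188025e+00, -1.36880285e-05,
        1.13909534e+00, -8.45709942e-02]), 'qd': array([-0.00029023, -0.00070251, -0.00078569,  0.00088533,  0.00092411,
       -0.00079395]), 'joint_efforts': array([ 1.18668333e-03, -4.96947777e+01, -2.85330695e+01,  6.99888496e-02,
        2.24037393e-02,  1.79379285e-06]), 'eef_pos': array([ 242.10265981, -493.78764205,  218.58054752]), 'tool_rot': array([ 9.74144884e-01,  2.25924195e-01, -1.48732239e-05, -5.95458788e-05]), 'ft_force': array([ 0.16910392, -0.5311636 ,  0.48836541]), 'ft_torque': array([-0.04218086,  0.02811909, -0.00540095]), 'grasp_force': 0.0, 'gripper_width': 93.46275097255717}
```

View pics/top0.png

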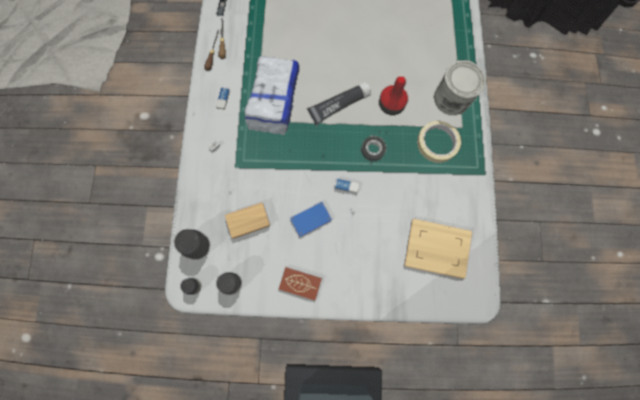

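View pics/side0.png

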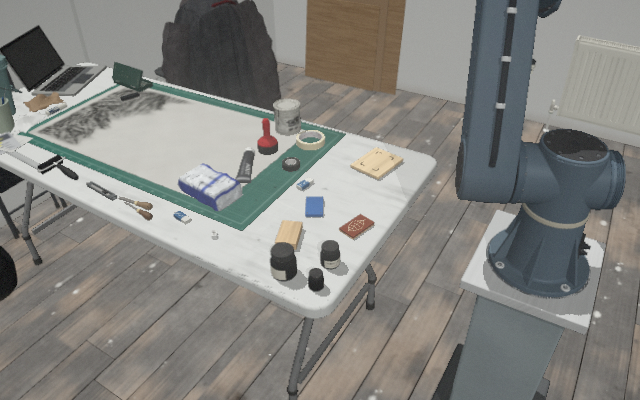

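Three jars in the top view: large (192,243), small (190,287) and middle-sized (229,284). The middle-sized one fits "middle-sized". I'll confirm it in a crop and plan the first move over the board.

```bash
cat >> h.py <<'E'
def plan(xyz,close,n=None):
    "numbers for n equal calls: shift and turn (units) in tool axes of each call; close = yaw deg of closing line"
    s=monitor.get_state(); r=R.from_quat(s['tool_rot']); p=s['eef_pos']
    y=r.as_matrix()[:,1]; a=np.degrees(np.arctan2(y[1],y[0])); da=(close-a+90)%180-90
    x=np.array([np.cos(np.radians(a+da+90)),np.sin(np.radians(a+da+90)),0]);yy=np.array([-x[1],x[0],0])*-1
    yy=np.array([np.cos(np.radians(a+da)),np.sin(np.radians(a+da)),0]); zz=np.array([0,0,-1.])
    g=R.from_matrix(np.c_[np.cross(yy,zz),yy,zz])
    rv=(r.inv()*g).as_rotvec(); d=np.array(xyz)-p
    n=n or int(max(np.ceil(np.abs(rv).max()/np.radians(29)),np.ceil(np.linalg.norm(d)/97)))
    print('yaw',a.round(2),'pos',p.round(1),'width',round(s['gripper_width'],1),'t',round(s['t'],1),'n',n)
    for i in range(n):
        ri=r*R.from_rotvec(rv*i/n); print(np.r_[ri.inv().apply(d/n)/100, np.degrees(rv/n)/30].round(3).tolist())
E
python3 - <<'E'
from h import *
im=vision.get_image('wrist');s=monitor.get_state()
Rm=cv2.Rodrigues(np.array(im['rvec']))[0];c=-Rm.T@np.array(im['tvec']).ravel()
r=R.from_quat(s['tool_rot'])
print('cam in tool',r.inv().apply(c-s['eef_pos']).round(1),'axis',r.inv().apply(Rm[2]).round(3),im['fx'])
t=vision.get_image('top')['color'];cv2.imwrite('pics/jars.png',cv2.resize(t[220:310,160:260],None,fx=6,fy=6,interpolation=cv2.INTER_CUBIC))
plan([545,-190,260],-9.1)
E
```

```text
cam in tool [  77.3    0.  -166.6] axis [-0.279 -0.     0.96 ] 318.5609459947102
yaw -63.88 pos [ 242.1 -493.8  218.6] width 92.8 t 0.6 n 5
[0.811, -0.279, -0.083, 0.0, -0.0, -0.365]
[0.85, -0.12, -0.083, 0.0, -0.0, -0.365]
[0.857, 0.044, -0.083, 0.0, -0.0, -0.365]
[0.833, 0.206, -0.083, 0.0, -0.0, -0.365]
[0.779, 0.361, -0.083, 0.0, -0.0, -0.365]
```

View pics/jars.png

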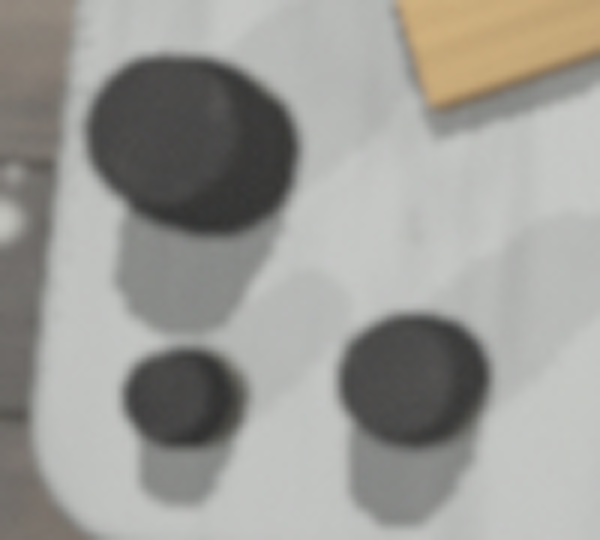

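The crop shows the large jar (190,145), the small one (185,397) and the middle one (410,380, about 43 mm lid). The middle one is the ink jar, image px (229,284). Next I go above the board.

```bash

python3 -m inch '[[[0.81,-0.28,-0.08,0,0,-0.365],[0.81,-0.28,-0.08,0,0,-0.365]]]' -1 30 >/dev/null
python3 -m inch '[[[0.85,-0.12,-0.08,0,0,-0.365],[0.85,-0.12,-0.08,0,0,-0.365]]]' >/dev/null
python3 -m inch '[[[0.86,0.04,-0.08,0,0,-0.365],[0.86,0.04,-0.08,0,0,-0.365]]]' >/dev/null
python3 -m inch '[[[0.83,0.21,-0.08,0,0,-0.365],[0.83,0.21,-0.08,0,0,-0.365]]]' >/dev/null
python3 -m inch '[[[0.78,0.36,-0.08,0,0,-0.365],[0.78,0.36,-0.08,0,0,-0.365],[0.78,0.36,-0.08,0,0,-0.365],[0.78,0.36,-0.08,0,0,-0.365]]]'
python3 - <<'E'
from h import *
im=vision.get_image('wrist');cv2.imwrite('pics/w_board.png',im['color'])
for d in vision.cut_out('press_board','wrist')[:2]: print(d['p'],d['bbox'],rect(im,d['mask'],14))
plan([590,240,240],21.9)
print(w2px(im,[[545,-190,14]]))
E
```

```text
t: 1.8
eef_pos: [545.1, -189.4, 258.4]
tool_rot: [0.761, 0.649, -0.0, -0.0]
ft_force: [0.5, -0.5, -0.9]
gripper_width: 92.9
grasp_force: 0.0
0.79 [282.0, 116.3, 367.2, 223.0] [ 545.3 -193.4  110.4  141.3   79.8]
yaw -9.2 pos [ 544.4 -190.4  258.5] width 93.0 t 1.9 n 5
[0.864, -0.048, 0.037, -0.0, -0.0, -0.207]
[0.864, 0.046, 0.037, -0.0, -0.0, -0.207]
[0.854, 0.14, 0.037, -0.0, -0.0, -0.207]
[0.834, 0.231, 0.037, -0.0, -0.0, -0.207]
[0.804, 0.32, 0.037, -0.0, -0.0, -0.207]
[[322.03588202 169.17793271]]
```

View pics/w_board.png

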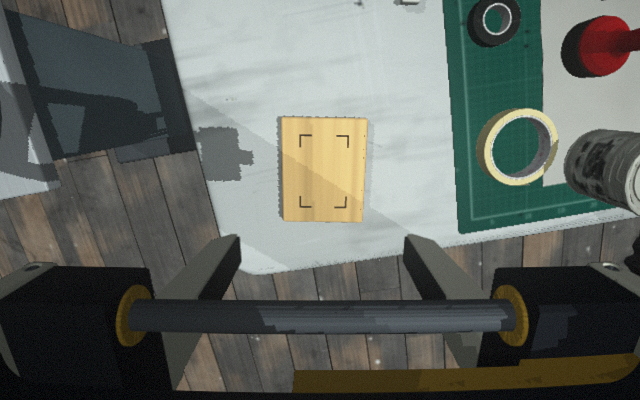

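The picture shows the board at px (282–367,117–223), its corner marks at about (300,135), (348,135), (300,207) and (347,207). I fit the marks and go on to the block.

```bash

python3 - <<'E'
from h import *
im=vision.get_image('wrist')
g=cv2.cvtColor(im['color'],cv2.COLOR_BGR2GRAY)
bh=cv2.morphologyEx(g,cv2.MORPH_BLACKHAT,np.ones((7,7),np.uint8))
m=np.zeros_like(g);m[124:217,290:357]=1
ys,xs=np.where((bh>45)&(m>0)); print(len(xs))
w=px2w(im,np.c_[xs,ys],14); print(cv2.minAreaRect(w.astype(np.float32)))
E
python3 -m inch '[[[0.86,-0.05,0.04,0,0,-0.207],[0.86,-0.05,0.04,0,0,-0.207]]]' >/dev/null
python3 -m inch '[[[0.86,0.05,0.04,0,0,-0.207],[0.86,0.05,0.04,0,0,-0.207]]]' >/dev/null
python3 -m inch '[[[0.85,0.14,0.04,0,0,-0.207],[0.85,0.14,0.04,0,0,-0.207]]]' >/dev/null
python3 -m inch '[[[0.83,0.23,0.04,0,0,-0.207],[0.83,0.23,0.04,0,0,-0.207]]]' >/dev/null
python3 -m inch '[[[0.80,0.32,0.04,0,0,-0.207],[0.80,0.32,0.04,0,0,-0.207],[0.80,0.32,0.04,0,0,-0.207],[0.80,0.32,0.04,0,0,-0.207]]]'
python3 - <<'E'
from h import *
im=vision.get_image('wrist');cv2.imwrite('pics/w_block.png',im['color'])
Z=dict(backing_block=22,lino_plate=10,steel_plate=10,ink_jar=60,eraser=13)
for n,z in Z.items():
  for d in vision.cut_out(n,'wrist')[:3]: print(n,d['p'],d['bbox'],rect(im,d['mask'],z))
E
```

```text
191
((545.4398803710938, -193.89871215820312), (97.47415924072266, 63.889923095703125), 79.59611511230469)
t: 3.15
eef_pos: [590.3, 237.9, 238.4]
tool_rot: [0.56, 0.829, -0.0, -0.0]
ft_force: [0.2, -0.5, -0.7]
gripper_width: 93.2
grasp_force: 0.0
backing_block 0.8 [301.6, 133.4, 349.2, 208.4] [591.9 239.9  54.4  91.9 -68.1]
lino_plate 0.59 [165.5, 184.3, 228.4, 252.7] [458.2 115.9  55.5  90.5  75. ]
steel_plate 0.63 [268.1, 236.6, 317.1, 296.5] [601.1  98.6  51.9  85.4 -59.8]
ink_jar 0.87 [213.3, 4.8, 250.3, 51.3] [450.6 348.3  33.8  42.1 -26.8]
ink_jar 0.83 [192.7, 83.6, 245.5, 129.4] [458.5 270.3  42.8  56.9  21.2]
ink_jar 0.65 [277.3, 21.8, 342.2, 94.9] [531.5 351.7  61.1  63.1  80.2]
eraser 0.7 [308.2, 333.5, 332.7, 348.5] [678.2   3.5  24.   25.7  -5.8]
```

View pics/w_block.png

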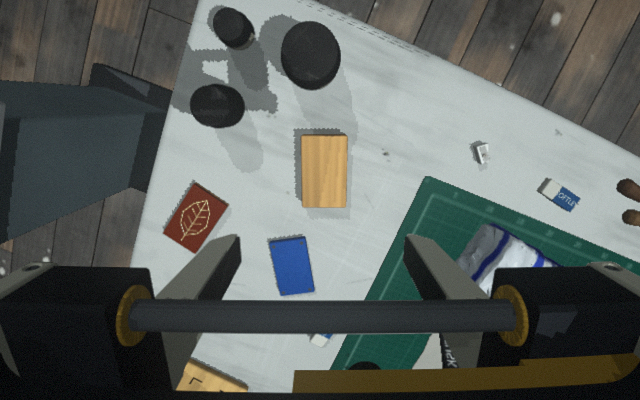

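The wrist view shows the block at px (302–347,134–208), lino at (197,217), steel at (292,265) and the middle jar at (218,105). Board marks centre is (545.4,-193.8), long yaw 79.7. Next I descend on the block.

```bash
python3 - <<'E'
from h import *
plan([591.9,239.9,4],21.9,3)
E
```

```text
yaw 21.83 pos [590.6 237.5 238.9] width 92.7 t 3.5 n 3
[0.006, 0.007, 0.783, 0.0, 0.0, -0.001]
[0.006, 0.007, 0.783, 0.0, 0.0, -0.001]
[0.006, 0.007, 0.783, 0.0, 0.0, -0.001]
```

```bash

python3 -m inch '[[[0.01,0.01,0.95,0,0,0],[0.01,0.01,0.95,0,0,0]]]' >/dev/null
python3 -m inch '[[[0.005,0.005,0.95,0,0,0],[0.005,0.005,0.95,0,0,0]]]' >/dev/null
python3 -m inch '[[[0.005,0.005,0.2,0,0,0],[0.005,0.005,0.35,0,0,0],[0.005,0.005,0.44,0,0,0],[0.005,0.005,0.44,0,0,0],[0.005,0.005,0.44,0,0,0]]]'
python3 -m inch '[[[0,0,0,0,0,0],[0,0,0,0,0,0],[0,0,0,0,0,0],[0,0,0,0,0,0],[0,0,0,0,0,0],[0,0,0,0,0,0],[0,0,0,0,0,0],[0,0,0,0,0,0]]]' 1 35
python3 -m inch '[[[0,0,-0.3,0,0,0],[0,0,-0.7,0,0,0],[0,0,-0.9,0,0,0],[0,0,-0.9,0,0,0]]]'
python3 - <<'E'
from h import *
plan([545.4,-193.8,95],-10.3)
E
```

```text
t: 4.35
eef_pos: [592.2, 241.3, 5.8]
tool_rot: [0.56, 0.829, 0.001, 0.001]
ft_force: [-0.1, 0.4, 0.0]
gripper_width: 93.1
grasp_force: 0.0
t: 5.15
eef_pos: [591.5, 241.2, 4.7]
tool_rot: [0.56, 0.829, 0.0, 0.0]
ft_force: [-0.4, -0.2, 1.2]
gripper_width: 55.6
grasp_force: 35.0
t: 5.55
eef_pos: [592.9, 241.6, 97.5]
tool_rot: [0.56, 0.829, 0.002, 0.002]
ft_force: [0.6, -0.2, -1.3]
gripper_width: 55.6
grasp_force: 35.0
yaw 21.92 pos [592.9 241.6  97.5] width 55.6 t 5.5 n 5
[-0.772, -0.413, 0.003, 0.002, -0.0, 0.215]
[-0.814, -0.324, 0.004, 0.002, -0.0, 0.215]
[-0.845, -0.231, 0.004, 0.002, -0.0, 0.215]
[-0.866, -0.134, 0.005, 0.002, -0.0, 0.215]
[-0.875, -0.036, 0.005, 0.002, -0.0, 0.215]
```

```bash

python3 -m inch '[[[-0.77,-0.41,0,0,0,0.215],[-0.77,-0.41,0,0,0,0.215]]]' >/dev/null
python3 -m inch '[[[-0.81,-0.32,0,0,0,0.215],[-0.81,-0.32,0,0,0,0.215]]]' >/dev/null
python3 -m inch '[[[-0.85,-0.23,0,0,0,0.215],[-0.85,-0.23,0,0,0,0.215]]]' >/dev/null
python3 -m inch '[[[-0.87,-0.13,0,0,0,0.215],[-0.87,-0.13,0,0,0,0.215]]]' >/dev/null
python3 -m inch '[[[-0.87,-0.04,0,0,0,0.215],[-0.87,-0.04,0,0,0,0.215],[-0.87,-0.04,0,0,0,0.215],[-0.87,-0.04,0,0,0,0.215]]]'
python3 - <<'E'
from h import *
im=vision.get_image('wrist');cv2.imwrite('pics/w_place1.png',im['color'])
plan([545.6,-192.5,45],-10.3,1)
E
```

```text
t: 6.75
eef_pos: [543.7, -193.9, 93.2]
tool_rot: [0.768, 0.64, -0.0, -0.001]
ft_force: [-0.4, 1.3, -0.7]
gripper_width: 55.5
grasp_force: 35.0
yaw -10.34 pos [ 543.9 -193.1   93.5] width 55.7 t 6.8 n 1
[0.009, 0.016, 0.485, -0.004, -0.001, -0.001]
```

View pics/w_place1.png

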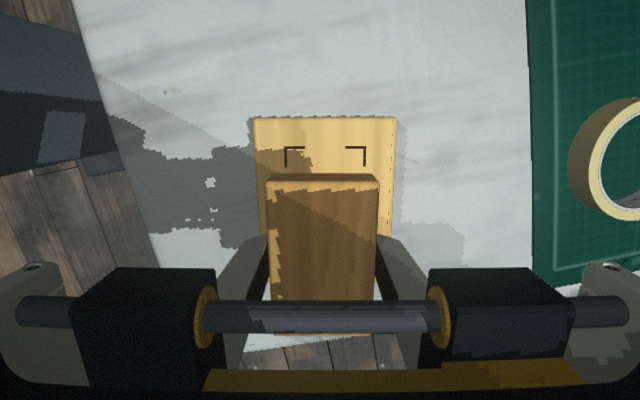

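The picture shows the held block (top face front edge at about (267,188)–(378,188)) over the board, far marks at (285,148) and (365,148). I check both.

```bash

python3 - <<'E'
from h import *
im=vision.get_image('wrist');s=monitor.get_state()
B=px2w(im,[[266,189],[379,189]],s['eef_pos'][2]-4.7+22);M=px2w(im,[[285,147.5],[365.5,147.5]],14)
r=R.from_quat(s['tool_rot'])
for P in(B,M): 
  q=np.c_[P,[s['eef_pos'][2]]*2]-s['eef_pos']; print(P.round(1),'tool xy',r.inv().apply(q)[:,:2].round(1))
E
```

```text
[[ 524.5 -149.6]
 [ 578.2 -159.3]] tool xy [[ 38.9 -27.1]
 [ 38.9  27.5]]
[[ 524.4 -141.1]
 [ 585.4 -152.2]] tool xy [[ 47.2 -28.7]
 [ 47.2  33.3]]
```

```bash

python3 - <<'E'
from h import *
im=vision.get_image('wrist');s=monitor.get_state();r=R.from_quat(s['tool_rot']);p=s['eef_pos']
print(im['color'][165:200,300:340].mean((1,2)).round().astype(int).tolist())
for f in (38.9,40,42,43.7,45):
  print(f,[w2px(im,p+r.apply([f,0,z])).round(1).tolist() for z in (4.7,4.7-22)])
E
```

```text
[155, 160, 160, 158, 158, 159, 156, 150, 91, 67, 67, 68, 68, 69, 69, 74, 102, 130, 139, 145, 152, 152, 151, 146, 136, 117, 100, 89, 89, 89, 89, 89, 89, 87, 88]
38.9 [[[322.2, 179.5]], [[322.2, 189.5]]]
40 [[[322.2, 177.6]], [[322.2, 187.3]]]
42 [[[322.2, 174.0]], [[322.2, 183.2]]]
43.7 [[[322.2, 170.9]], [[322.2, 179.8]]]
45 [[[322.2, 168.6]], [[322.2, 177.1]]]
```

Block front edge lies at tool x 42.8, centred sideways. I need +1.5 mm in x, +1.8 mm in y and 74.5 mm down.

```bash

python3 -m inch '[[[0.015,0.018,0.3,0,0,0],[0.015,0.018,0.55,0,0,0],[0.015,0.018,0.68,0,0,0],[0.015,0.018,0.72,0,0,0],[0.015,0.018,0.74,0,0,0],[0.015,0.018,0.74,0,0,0],[0.015,0.018,0.74,0,0,0]]]'
python3 - <<'E'
from h import *
for i in range(3):
  s=monitor.get_state();print(s['eef_pos'].round(2),s['ft_force'].round(1))
E
```

```text
t: 7.6
eef_pos: [547.1, -192.8, 21.6]
tool_rot: [0.768, 0.641, 0.0, 0.001]
ft_force: [0.1, -1.4, -0.3]
gripper_width: 55.4
grasp_force: 35.0
[ 547.1  -192.79   21.56] [ 0.1 -1.4 -0.3]
[ 547.1  -192.79   21.56] [ 0.1 -1.4 -0.3]
[ 547.1  -192.79   21.56] [ 0.1 -1.4 -0.3]
```

```bash

python3 -m inch '[[[0,0,0.01,0,0,0],[0,0,0.01,0,0,0]]]'|egrep 'eef|force'
python3 -m inch '[[[0,0,0.01,0,0,0],[0,0,0.01,0,0,0]]]'|egrep 'eef|force'
```

```text
eef_pos: [546.7, -192.7, 19.9]
ft_force: [0.9, -0.6, -0.8]
grasp_force: 35.0
eef_pos: [546.7, -192.7, 18.7]
ft_force: [0.2, -0.8, -0.0]
grasp_force: 35.0
```

```bash

python3 -m inch '[[[0,0,0.005,0,0,0],[0,0,0.005,0,0,0]]]'|egrep 'eef|force'
python3 -m inch '[[[0,0,0,0,0,0],[0,0,0,0,0,0],[0,0,0,0,0,0],[0,0,0,0,0,0],[0,0,0,0,0,0],[0,0,0,0,0,0]]]' -1 |egrep 'eef|width'
python3 -m inch '[[[0,0,-0.3,0,0,0],[0,0,-0.8,0,0,0],[0,0,-1,0,0,0]]]' >/dev/null
python3 -m inch '[[[0,0,-0.5,0,0,0],[0,0,-1,0,0,0],[0,0,-1,0,0,0],[0,0,-1,0,0,0]]]'|egrep 'eef|width'
python3 - <<'E'
from h import *
im=vision.get_image('wrist');cv2.imwrite('pics/w_p1.png',cv2.resize(im['color'][90:240,240:420],None,fx=4,fy=4))
d=vision.cut_out('backing_block','wrist')
for e in d[:2]: print('block',e['p'],e['bbox'],rect(im,e['mask'],36))
for e in vision.cut_out('press_board','wrist')[:1]: print('board',e['p'],rect(im,e['mask'],14))
plan([457.5,115,190],-15)
E
```

```text
eef_pos: [546.7, -192.7, 18.7]
ft_force: [-3.2, 1.0, 6.5]
grasp_force: 35.0
eef_pos: [546.6, -192.6, 18.1]
gripper_width: 92.5
eef_pos: [546.8, -192.7, 218.8]
gripper_width: 93.1
block 0.95 [295.9, 139.1, 345.3, 216.0] [ 546.1 -193.1   55.7   89.5   79.7]
block 0.58 [477.7, 0.0, 533.8, 36.2] [760.4 -60.6  33.2  63.4  -7.8]
board 0.75 [ 545.8 -193.1  111.9  142.    79.9]
yaw -10.34 pos [ 545.9 -192.3  216.4] width 92.9 t 9.7 n 4
[0.716, -0.355, 0.068, -0.001, -0.0, 0.039]
[0.709, -0.37, 0.067, -0.001, -0.0, 0.039]
[0.701, -0.384, 0.067, -0.001, -0.0, 0.039]
[0.693, -0.398, 0.067, -0.001, -0.0, 0.039]
```

View pics/w_p1.png

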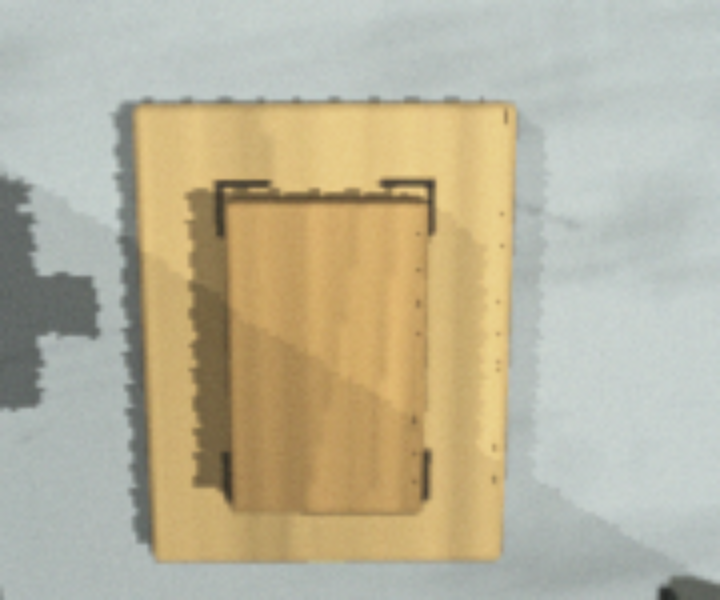

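The block sits evenly inside all four marks: (546.1,-193.1), yaw 79.7. Now the lino.

```bash

python3 -m inch '[[[0.71,-0.36,0.07,0,0,0.04],[0.71,-0.36,0.07,0,0,0.04]]]' >/dev/null
python3 -m inch '[[[0.71,-0.37,0.07,0,0,0.04],[0.71,-0.37,0.07,0,0,0.04]]]' >/dev/null
python3 -m inch '[[[0.7,-0.38,0.07,0,0,0.04],[0.7,-0.38,0.07,0,0,0.04]]]' >/dev/null
python3 -m inch '[[[0.7,-0.4,0.07,0,0,0.04],[0.7,-0.4,0.07,0,0,0.04],[0.7,-0.4,0.07,0,0,0.04],[0.7,-0.4,0.07,0,0,0.04],[0.7,-0.4,0.07,0,0,0.04]]]'|egrep 'eef'
python3 - <<'E'
from h import *
im=vision.get_image('wrist')
for n in('lino_plate','steel_plate'):
  for e in vision.cut_out(n,'wrist')[:2]: print(n,e['p'],e['bbox'],rect(im,e['mask'],10)); 
e=vision.cut_out('lino_plate','wrist')[0];q=rect(im,e['mask'],10)
plan([q[0],q[1],3.5],(q[4]+90)%180-180 if q[4]>0 else q[4]+90,2)
E
```

```text
eef_pos: [458.3, 114.2, 189.6]
lino_plate 0.82 [296.2, 142.0, 344.9, 217.3] [456.2 114.2  53.6  87.7  75.4]
steel_plate 0.89 [409.3, 118.3, 492.0, 199.7] [600.7  98.1  51.   85.8 -59.2]
yaw -15.21 pos [458.5 114.1 190. ] width 93.1 t 10.9 n 2
[-0.003, -0.011, 0.933, -0.0, 0.0, -0.01]
[-0.003, -0.011, 0.933, -0.0, 0.0, -0.01]
```

```bash

python3 -m inch '[[[-0.005,-0.02,0.5,0,0,-0.02],[-0.005,-0.02,0.95,0,0,-0.02],[-0.005,-0.02,0.95,0,0,-0.02]]]' >/dev/null
python3 -m inch '[[[0,0,0.5,0,0,0],[0,0,0.75,0,0,0],[0,0,0.88,0,0,0],[0,0,0.915,0,0,0],[0,0,0.915,0,0,0],[0,0,0.915,0,0,0]]]'|egrep 'eef|ft'
python3 -m inch '[[[0,0,0,0,0,0],[0,0,0,0,0,0],[0,0,0,0,0,0],[0,0,0,0,0,0],[0,0,0,0,0,0],[0,0,0,0,0,0],[0,0,0,0,0,0],[0,0,0,0,0,0]]]' 1 35|egrep 'eef|ft|width|grasp'
python3 -m inch '[[[0,0,-0.3,0,0,0],[0,0,-0.7,0,0,0],[0,0,-1,0,0,0],[0,0,-1,0,0,0]]]'|egrep 'eef|width|grasp'
python3 - <<'E'
from h import *
plan([546.1,-193.1,103],-10.3)
E
```

```text
eef_pos: [457.2, 115.0, 5.1]
ft_force: [0.0, -0.5, 0.4]
eef_pos: [456.2, 114.9, 3.6]
ft_force: [-0.4, -0.5, 0.7]
gripper_width: 51.4
grasp_force: 35.0
eef_pos: [458.1, 115.3, 106.9]
gripper_width: 51.5
grasp_force: 35.0
yaw -14.53 pos [458.1 115.3 106.9] width 51.5 t 13.1 n 4
[-0.691, 0.406, 0.01, 0.003, -0.001, -0.035]
[-0.698, 0.394, 0.01, 0.003, -0.001, -0.035]
[-0.706, 0.381, 0.01, 0.003, -0.001, -0.035]
[-0.712, 0.368, 0.01, 0.003, -0.001, -0.035]
```

```bash

python3 -m inch '[[[-0.69,0.4,0,0,0,-0.035],[-0.69,0.4,0,0,0,-0.035]]]' >/dev/null
python3 -m inch '[[[-0.7,0.39,0,0,0,-0.035],[-0.7,0.39,0,0,0,-0.035]]]' >/dev/null
python3 -m inch '[[[-0.7,0.38,0,0,0,-0.035],[-0.7,0.38,0,0,0,-0.035]]]' >/dev/null
python3 -m inch '[[[-0.71,0.37,0,0,0,-0.035],[-0.71,0.37,0,0,0,-0.035],[-0.71,0.37,0,0,0,-0.035],[-0.71,0.37,0,0,0,-0.035],[-0.71,0.37,0,0,0,-0.035]]]'|egrep 'eef|width'
cat >> h.py <<'E'
def held(name,h,ztcp,fl,goal,yaw,nm=None):
    "front edge of the held plate (tool frame), then plan to goal"
    im=vision.get_image('wrist');s=monitor.get_state();r=R.from_quat(s['tool_rot']);p=s['eef_pos']
    if nm: cv2.imwrite(nm,cv2.resize(im['color'][90:300,200:440],None,fx=3,fy=3))
    e=vision.cut_out(name,'wrist')
    for k in e[:1]: print(name,k['p'],k['bbox'])
    for f in (fl-2,fl,fl+2): print(f,[w2px(im,p+r.apply([f,0,z]))[0,1].round(1) for z in (ztcp,ztcp-h)])
    print(im['color'][140:200,310:330].mean(1).round().astype(int).tolist())
    plan(goal,yaw,1)
E
python3 - <<'E'
from h import *
held('lino_plate',10,3.6,42.3,[546.2,-192.4,60],-10.3,'pics/w_p2.png')
E
```

```text
eef_pos: [542.9, -191.4, 102.9]
gripper_width: 51.2
lino_plate 0.7 [270.6, 176.4, 371.3, 300.8]
40.3 [np.float64(177.6), np.float64(181.7)]
42.3 [np.float64(174.0), np.float64(177.9)]
44.3 [np.float64(170.4), np.float64(174.1)]
[[139, 206, 232], [139, 206, 232], [139, 206, 233], [138, 206, 232], [138, 206, 232], [138, 206, 232], [138, 205, 232], [137, 205, 232], [138, 206, 232], [137, 206, 232], [137, 205, 233], [122, 184, 212], [98, 150, 176], [55, 86, 105], [49, 77, 95], [51, 79, 97], [61, 97, 121], [94, 152, 188], [98, 157, 194], [99, 158, 195], [94, 150, 184], [91, 146, 179], [91, 146, 179], [90, 145, 179], [91, 145, 178], [88, 141, 174], [88, 140, 174], [88, 141, 174], [88, 141, 174], [84, 136, 169], [85, 136, 169], [84, 135, 169], [84, 135, 168], [82, 133, 165], [78, 126, 158], [47, 78, 102], [39, 63, 93], [24, 38, 64], [24, 41, 77], [26, 48, 106], [30, 55, 121], [31, 56, 122], [30, 54, 119], [27, 49, 107], [27, 46, 96], [25, 41, 82], [23, 37, 72], [22, 38, 72], [22, 38, 73], [23, 37, 72], [22, 36, 72], [21, 35, 71], [21, 36, 72], [21, 36, 70], [24, 41, 75], [32, 50, 82], [38, 59, 88], [44, 67, 93], [49, 72, 97], [50, 73, 97]]
yaw -10.27 pos [ 543.2 -191.4  103.4] width 51.5 t 14.2 n 1
[-0.004, 0.031, 0.434, -0.001, -0.0, 0.001]
```

View pics/w_p2.png

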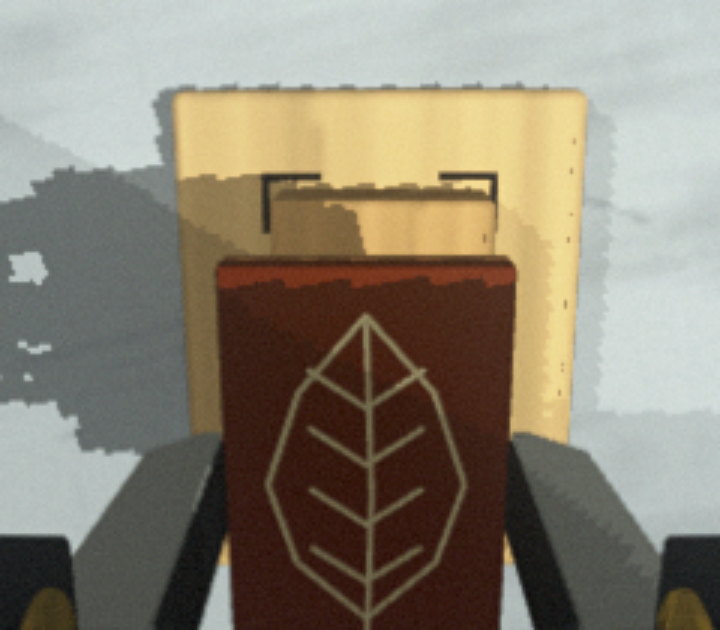

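```bash
python3 - <<'E'
from h import *
im=vision.get_image('wrist');s=monitor.get_state();r=R.from_quat(s['tool_rot']);p=s['eef_pos']
for uv,z in (([[320,156.5],[290.5,160],[363.5,160]],36),([[320,179],[273.3,180],[371,180]],p[2]-3.6+10)):
  P=px2w(im,uv,z); print(r.inv().apply(np.c_[P,[p[2]]*3]-p)[:,:2].round(1).tolist())
E
```

```text
[[42.5, -1.6], [39.9, -23.4], [40.0, 30.6]]
[[41.9, -1.1], [41.4, -25.1], [41.4, 25.2]]
```

```bash

python3 -m inch '[[[-0.007,0.033,0.3,0,0,0],[-0.007,0.033,0.5,0,0,0],[-0.007,0.033,0.6,0,0,0],[-0.007,0.033,0.62,0,0,0],[-0.007,0.033,0.62,0,0,0],[-0.007,0.033,0.62,0,0,0]]]'|egrep 'eef|ft'
python3 -m inch '[[[0,0,0.01,0,0,0],[0,0,0.01,0,0,0]]]'|egrep 'eef|ft'
python3 -m inch '[[[0,0,0.008,0,0,0],[0,0,0.008,0,0,0]]]'|egrep 'eef|ft'
```

```text
eef_pos: [547.1, -193.9, 42.6]
ft_force: [-0.6, 0.3, -1.3]
eef_pos: [546.8, -193.9, 41.1]
ft_force: [-1.6, -0.2, 0.1]
eef_pos: [546.6, -193.8, 39.9]
ft_force: [0.7, 0.2, -0.8]
```

```bash

python3 -m inch '[[[0,0,0.005,0,0,0],[0,0,0.005,0,0,0]]]'|egrep 'eef|ft'
python3 -m inch '[[[0,0,0.004,0,0,0],[0,0,0.004,0,0,0],[0,0,0.004,0,0,0]]]'|egrep 'eef|ft'
```

```text
eef_pos: [546.6, -193.9, 39.7]
ft_force: [-1.8, -0.3, 3.6]
eef_pos: [546.6, -193.8, 39.6]
ft_force: [-3.5, 1.2, 10.4]
```

```bash

python3 -m inch '[[[0,0,0,0,0,0],[0,0,0,0,0,0],[0,0,0,0,0,0],[0,0,0,0,0,0],[0,0,0,0,0,0],[0,0,0,0,0,0]]]' -1 |egrep 'eef|width'
python3 -m inch '[[[0,0,-0.3,0,0,0],[0,0,-0.8,0,0,0],[0,0,-1,0,0,0]]]' >/dev/null
python3 -m inch '[[[0,0,-0.5,0,0,0],[0,0,-0.8,0,0,0],[0,0,-0.8,0,0,0],[0,0,-0.8,0,0,0],[0,0,-0.8,0,0,0]]]'|egrep 'eef|width'
python3 - <<'E'
from h import *
im=vision.get_image('wrist');cv2.imwrite('pics/w_p2b.png',cv2.resize(im['color'][90:240,240:420],None,fx=4,fy=4))
for n,z in(('lino_plate',46),('backing_block',36),('press_board',14)):
  for e in vision.cut_out(n,'wrist')[:1]: print(n,e['p'],e['bbox'],rect(im,e['mask'],z))
plan([600.8,98.1,190],30.3)
E
```

```text
eef_pos: [546.6, -193.8, 38.9]
gripper_width: 91.7
eef_pos: [546.0, -193.5, 217.5]
gripper_width: 92.7
lino_plate 0.76 [298.9, 141.1, 347.3, 220.6] [ 546.1 -194.2   52.    85.9   79.7]
backing_block 0.9 [299.2, 136.9, 348.6, 212.3] [ 554.5 -151.     5.3   54.2  -11.4]
press_board 0.65 [273.7, 115.7, 371.3, 231.7] [ 545.3 -193.6  111.1  141.3   79.8]
yaw -10.33 pos [ 546.3 -193.7  218. ] width 92.8 t 17.4 n 4
[0.742, 0.003, 0.07, -0.001, -0.0, -0.339]
[0.73, 0.134, 0.07, -0.001, -0.0, -0.339]
[0.695, 0.261, 0.07, -0.001, -0.0, -0.339]
[0.638, 0.379, 0.07, -0.001, -0.0, -0.339]
```

View pics/w_p2b.png

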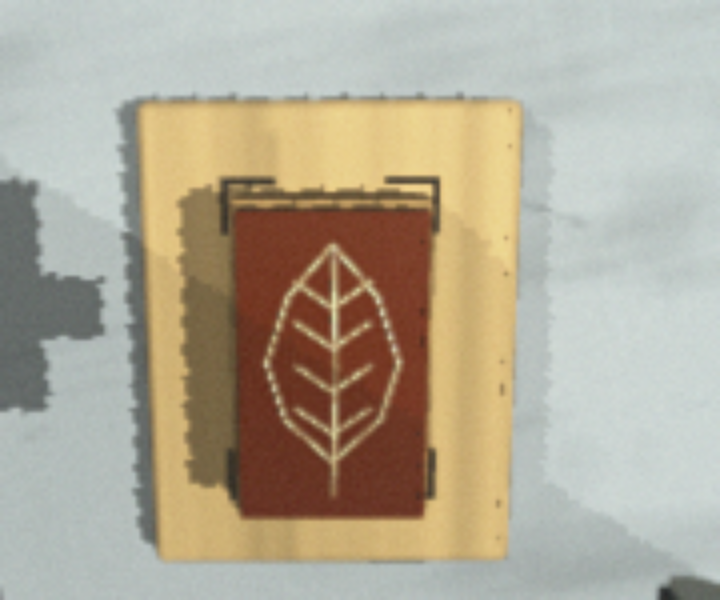

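The lino lies leaf up, square on the block, with about 1 mm of lengthwise offset. Now the steel plate.

```bash

python3 -m inch '[[[0.74,0,0.07,0,0,-0.34],[0.74,0,0.07,0,0,-0.34]]]' >/dev/null
python3 -m inch '[[[0.73,0.13,0.07,0,0,-0.34],[0.73,0.13,0.07,0,0,-0.34]]]' >/dev/null
python3 -m inch '[[[0.695,0.26,0.07,0,0,-0.34],[0.695,0.26,0.07,0,0,-0.34]]]' >/dev/null
python3 -m inch '[[[0.64,0.38,0.07,0,0,-0.34],[0.64,0.38,0.07,0,0,-0.34],[0.64,0.38,0.07,0,0,-0.34],[0.64,0.38,0.07,0,0,-0.34],[0.64,0.38,0.07,0,0,-0.34]]]'|egrep 'eef'
python3 - <<'E'
from h import *
im=vision.get_image('wrist')
for n in('steel_plate',):
  for e in vision.cut_out(n,'wrist')[:2]: q=rect(im,e['mask'],10);print(n,e['p'],e['bbox'],q);plan([q[0],q[1],3.5],q[4]+90,2)
E
```

```text
eef_pos: [599.9, 97.1, 190.8]
steel_plate 0.86 [299.4, 141.4, 349.5, 217.0] [601.4  96.5  50.9  83.5 -59.5]
yaw 30.37 pos [600.  97. 191.] width 92.8 t 18.6 n 2
[-0.006, 0.005, 0.938, 0.0, 0.0, -0.002]
[-0.006, 0.005, 0.938, 0.0, 0.0, -0.002]
```

```bash

python3 -m inch '[[[-0.01,0.01,0.5,0,0,0],[-0.01,0.01,0.95,0,0,0],[-0.01,0.01,0.95,0,0,0]]]' >/dev/null
python3 -m inch '[[[0,0,0.5,0,0,0],[0,0,0.75,0,0,0],[0,0,0.89,0,0,0],[0,0,0.925,0,0,0],[0,0,0.925,0,0,0],[0,0,0.925,0,0,0]]]'|egrep 'eef|ft'
python3 -m inch '[[[0,0,0,0,0,0],[0,0,0,0,0,0],[0,0,0,0,0,0],[0,0,0,0,0,0],[0,0,0,0,0,0],[0,0,0,0,0,0],[0,0,0,0,0,0],[0,0,0,0,0,0]]]' 1 50|egrep 'eef|ft|width|grasp'
python3 -m inch '[[[0,0,-0.2,0,0,0],[0,0,-0.5,0,0,0],[0,0,-0.8,0,0,0],[0,0,-1,0,0,0],[0,0,-1,0,0,0]]]'|egrep 'eef|width|grasp'
python3 - <<'E'
from h import *
plan([546.1,-193.8,110],-10.3)
E
```

```text
eef_pos: [602.5, 97.8, 5.3]
ft_force: [-0.4, -0.2, 0.7]
eef_pos: [601.4, 97.8, 3.4]
ft_force: [-1.1, 0.2, -0.0]
gripper_width: 49.3
grasp_force: 50.0
eef_pos: [602.5, 97.9, 105.7]
gripper_width: 49.1
grasp_force: 50.0
yaw 30.47 pos [602.5  97.9 105.7] width 49.1 t 20.8 n 4
[-0.557, -0.491, -0.012, 0.002, 0.0, 0.34]
[-0.635, -0.385, -0.011, 0.002, 0.0, 0.34]
[-0.693, -0.266, -0.011, 0.002, 0.0, 0.34]
[-0.73, -0.14, -0.011, 0.002, 0.0, 0.34]
```

```bash

python3 -m inch '[[[-0.56,-0.49,-0.01,0,0,0.34],[-0.56,-0.49,-0.01,0,0,0.34]]]' >/dev/null
python3 -m inch '[[[-0.635,-0.385,-0.01,0,0,0.34],[-0.635,-0.385,-0.01,0,0,0.34]]]' >/dev/null
python3 -m inch '[[[-0.69,-0.27,-0.01,0,0,0.34],[-0.69,-0.27,-0.01,0,0,0.34]]]' >/dev/null
python3 -m inch '[[[-0.73,-0.14,-0.01,0,0,0.34],[-0.73,-0.14,-0.01,0,0,0.34],[-0.73,-0.14,-0.01,0,0,0.34],[-0.73,-0.14,-0.01,0,0,0.34],[-0.73,-0.14,-0.01,0,0,0.34],[-0.73,-0.14,-0.01,0,0,0.34]]]'|egrep 'eef|width|rot'
python3 - <<'E'
from h import *
held('steel_plate',10,3.4,41,[546.3,-192.7,70],-10.3,'pics/w_p3.png')
E
```

```text
eef_pos: [544.7, -192.7, 107.0]
tool_rot: [0.767, 0.641, -0.0, -0.0]
gripper_width: 49.1
steel_plate 0.76 [270.5, 175.9, 372.1, 300.2]
39 [np.float64(180.4), np.float64(184.7)]
41 [np.float64(176.8), np.float64(180.9)]
43 [np.float64(173.2), np.float64(177.1)]
[[140, 208, 233], [140, 208, 234], [140, 208, 233], [139, 207, 233], [140, 208, 233], [139, 208, 233], [140, 208, 233], [140, 208, 234], [139, 208, 234], [128, 193, 221], [99, 150, 176], [61, 92, 112], [52, 77, 95], [54, 81, 100], [65, 101, 126], [96, 154, 190], [90, 144, 178], [71, 110, 139], [45, 68, 96], [32, 45, 75], [33, 49, 97], [33, 50, 94], [34, 49, 90], [33, 49, 90], [32, 48, 90], [32, 47, 88], [32, 48, 87], [32, 48, 87], [32, 47, 87], [31, 45, 84], [31, 46, 86], [40, 59, 101], [55, 77, 115], [66, 90, 122], [64, 86, 114], [67, 89, 116], [64, 86, 114], [58, 79, 109], [57, 70, 98], [71, 47, 43], [74, 46, 35], [84, 50, 36], [115, 63, 39], [135, 72, 40], [127, 69, 40], [112, 61, 37], [100, 56, 36], [100, 57, 37], [100, 56, 35], [99, 56, 35], [99, 55, 34], [99, 54, 34], [99, 55, 34], [98, 53, 32], [100, 55, 34], [98, 53, 31], [98, 53, 32], [99, 53, 32], [100, 54, 32], [99, 53, 31]]
yaw -10.26 pos [ 544.9 -193.   107.3] width 49.2 t 22.1 n 1
[0.006, 0.014, 0.373, -0.0, -0.0, 0.001]
```

View pics/w_p3.png

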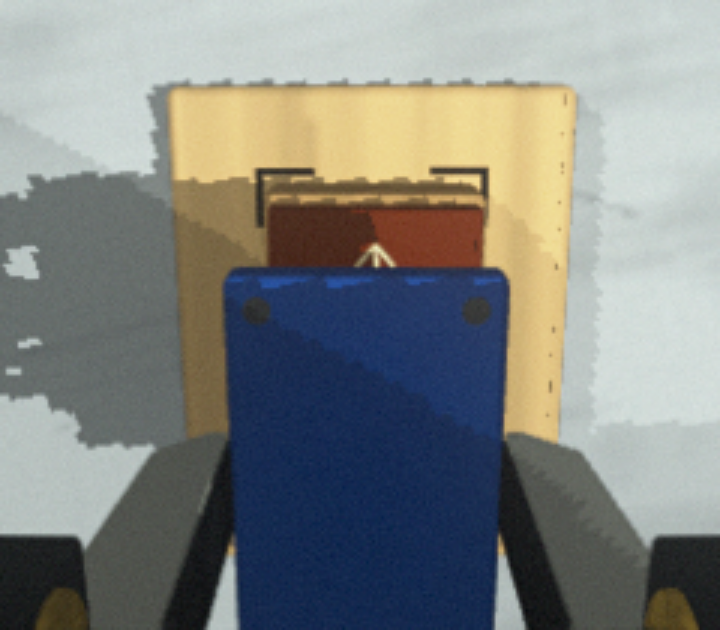

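```bash

python3 -m inch '[[[0.01,0.016,0.3,0,0,0],[0.01,0.016,0.45,0,0,0],[0.01,0.016,0.54,0,0,0],[0.01,0.016,0.565,0,0,0],[0.01,0.016,0.565,0,0,0],[0.01,0.016,0.565,0,0,0]]]'|egrep 'eef|ft'
python3 -m inch '[[[0,0,0.008,0,0,0],[0,0,0.008,0,0,0],[0,0,0.008,0,0,0]]]'|egrep 'eef|ft'
python3 -m inch '[[[0,0,0.005,0,0,0],[0,0,0.005,0,0,0]]]'|egrep 'eef|ft'
```

```text
eef_pos: [546.9, -193.4, 51.7]
ft_force: [1.4, 0.0, -2.7]
eef_pos: [546.6, -193.2, 50.4]
ft_force: [-0.1, -0.6, -4.4]
eef_pos: [546.4, -193.1, 49.6]
ft_force: [-0.0, 0.5, -2.9]
```

```bash

python3 -m inch '[[[0.006,0,0,0,0,0],[0.006,0,0,0,0,0],[0.006,0,0,0,0,0]]]'|egrep 'eef|ft'
python3 -m inch '[[[0,0,0.004,0,0,0],[0,0,0.004,0,0,0]]]'|egrep 'eef|ft'
```

```text
eef_pos: [546.6, -192.5, 49.6]
ft_force: [-0.5, 0.2, -3.6]
eef_pos: [546.6, -192.5, 49.4]
ft_force: [-0.5, 0.5, -1.1]
```

```bash

python3 -m inch '[[[0,0,0.004,0,0,0],[0,0,0.004,0,0,0]]]'|egrep 'eef|ft'
python3 -m inch '[[[0,0,0,0,0,0],[0,0,0,0,0,0],[0,0,0,0,0,0],[0,0,0,0,0,0],[0,0,0,0,0,0],[0,0,0,0,0,0]]]' -1 |egrep 'eef|width'
python3 -m inch '[[[0,0,-0.3,0,0,0],[0,0,-0.8,0,0,0],[0,0,-1,0,0,0]]]' >/dev/null
python3 -m inch '[[[0,0,-0.5,0,0,0],[0,0,-0.7,0,0,0],[0,0,-0.7,0,0,0],[0,0,-0.7,0,0,0],[0,0,-0.7,0,0,0]]]'|egrep 'eef|width'
python3 - <<'E'
from h import *
im=vision.get_image('wrist');cv2.imwrite('pics/w_p3b.png',cv2.resize(im['color'][90:240,240:420],None,fx=4,fy=4))
for n,z in(('steel_plate',56),('press_board',14)):
  for e in vision.cut_out(n,'wrist')[:1]: print(n,e['p'],e['bbox'],rect(im,e['mask'],z))
plan([452,262,220],-43)
E
```

```text
eef_pos: [546.6, -192.6, 49.4]
ft_force: [-2.3, 1.3, 4.5]
eef_pos: [546.6, -192.6, 48.8]
gripper_width: 90.4
eef_pos: [545.9, -192.3, 217.3]
gripper_width: 92.9
steel_plate 0.9 [298.3, 143.6, 350.2, 223.6] [ 546.5 -193.9   50.3   83.7   79.7]
press_board 0.75 [272.3, 116.7, 369.4, 232.2] [ 545.8 -193.3  109.7  139.2   80.1]
yaw -10.33 pos [ 546.2 -192.4  217.7] width 93.2 t 25.4 n 5
[0.86, -0.348, -0.004, -0.001, 0.0, 0.218]
[0.815, -0.444, -0.004, -0.001, 0.0, 0.218]
[0.759, -0.534, -0.004, -0.001, 0.0, 0.218]
[0.694, -0.617, -0.004, -0.001, 0.0, 0.218]
[0.619, -0.692, -0.004, -0.001, 0.0, 0.218]
```

View pics/w_p3b.png

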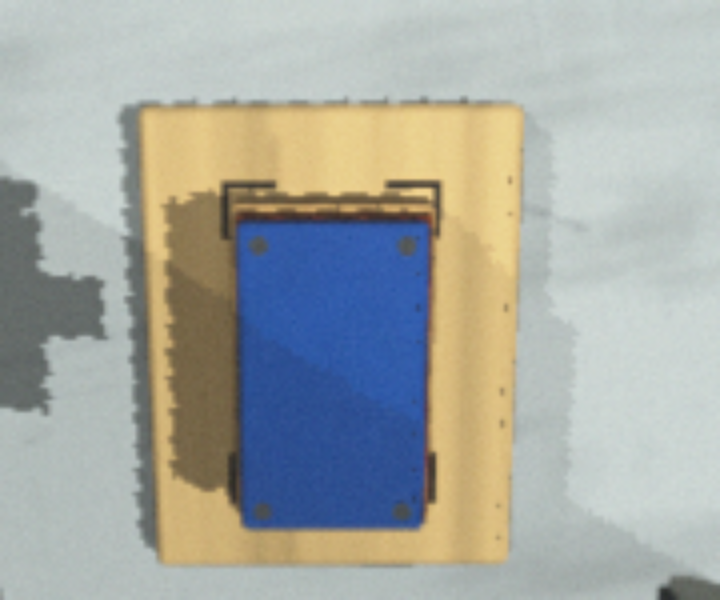

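Steel is centred at (546.5,-193.9). Now the jar.

```bash

python3 -m inch '[[[0.86,-0.35,0,0,0,0.218],[0.86,-0.35,0,0,0,0.218]]]' >/dev/null
python3 -m inch '[[[0.815,-0.445,0,0,0,0.218],[0.815,-0.445,0,0,0,0.218]]]' >/dev/null
python3 -m inch '[[[0.76,-0.53,0,0,0,0.218],[0.76,-0.53,0,0,0,0.218]]]' >/dev/null
python3 -m inch '[[[0.69,-0.62,0,0,0,0.218],[0.69,-0.62,0,0,0,0.218]]]' >/dev/null
python3 -m inch '[[[0.62,-0.69,0,0,0,0.218],[0.62,-0.69,0,0,0,0.218],[0.62,-0.69,0,0,0,0.218],[0.62,-0.69,0,0,0,0.218],[0.62,-0.69,0,0,0,0.218]]]'|egrep 'eef'
cat >> h.py <<'E'
from scipy.optimize import minimize
def jar(im,mask,z0,x0):
    a=np.linspace(0,2*np.pi,48,endpoint=False)
    P=np.concatenate([np.c_[r*np.cos(a),r*np.sin(a),0*a+z+z0] for r,z in((24.5,0),(24.5,46),(21.5,60))])
    def f(x,sc=8):
        h=cv2.convexHull(w2px(im,P+[x[0],x[1],0]).astype(np.float32))
        m=np.zeros(mask.shape,np.uint8);cv2.fillPoly(m,[np.round(h*16).astype(np.int32)],1,shift=4)
        return 1-(m.astype(bool)&mask).sum()/(m.astype(bool)|mask).sum()
    b=minimize(f,x0,method='Nelder-Mead',options=dict(initial_simplex=np.array(x0)+[[0,0],[8,0],[0,8]],xatol=.1)); return b.x.round(1),round(1-b.fun,3)
E
python3 - <<'E'
from h import *
im=vision.get_image('wrist');cv2.imwrite('pics/w_jar.png',im['color'])
for e in vision.cut_out('ink_jar','wrist')[:3]:
  print(e['p'],e['bbox'],rect(im,e['mask'],60),jar(im,e['mask'],0,[452,262]))
E
```

```text
eef_pos: [452.5, 260.7, 218.5]
0.93 [236.9, 108.5, 274.3, 145.8] [446.  348.4  32.4  37.6 -43.2] (array([452., 262.]), np.float64(0.0))
0.73 [297.4, 150.6, 338.8, 201.4] [453.9 271.3  44.   50.9  47. ] (array([450. , 267.5]), np.float64(0.929))
0.63 [279.9, 25.8, 348.3, 97.0] [530.2 352.9  60.1  62.9  46.9] (array([452., 262.]), np.float64(0.0))
```

View pics/w_jar.png

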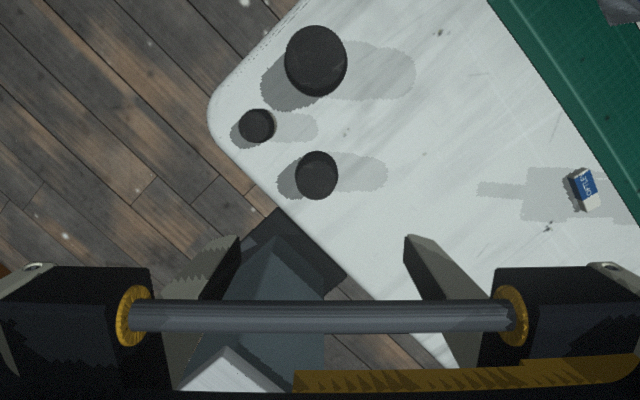

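The picture shows the large jar (316,61), the small one (257,126) and the ink jar (316,175) between the fingers' line. I check the fit with the top camera too.

```bash
python3 - <<'E'
from h import *
im=vision.get_image('top')
for e in vision.cut_out('ink_jar','top')[:3]: print(e['bbox'],jar(im,e['mask'],0,[450,265]))
plan([450,267,14],-43,3)
E
```

```text
[216.0, 268.1, 241.0, 293.6] (array([452.5, 267.1]), np.float64(0.737))
yaw -43.12 pos [452.7 260.7 218.9] width 92.7 t 26.9 n 3
[0.009, -0.021, 0.683, 0.0, 0.0, -0.001]
[0.009, -0.021, 0.683, 0.0, 0.0, -0.001]
[0.009, -0.021, 0.683, 0.0, 0.0, -0.001]
```

```bash

python3 -m inch '[[[0.025,-0.06,0.4,0,0,0],[0.025,-0.06,0.85,0,0,0],[0.025,-0.06,0.85,0,0,0],[0.025,-0.06,0.85,0,0,0]]]' |egrep eef
python3 -m inch '[[[0,0,0.4,0,0,0],[0,0,0.8,0,0,0],[0,0,0.95,0,0,0],[0,0,0.95,0,0,0]]]'|egrep 'eef|ft'
python3 -m inch '[[[0,0,0.15,0,0,0],[0,0,0.24,0,0,0],[0,0,0.24,0,0,0],[0,0,0.24,0,0,0]]]'|egrep 'eef|ft'
python3 -m inch '[[[0,0,0,0,0,0],[0,0,0,0,0,0],[0,0,0,0,0,0],[0,0,0,0,0,0],[0,0,0,0,0,0],[0,0,0,0,0,0],[0,0,0,0,0,0],[0,0,0,0,0,0],[0,0,0,0,0,0]]]' 1 30|egrep 'eef|ft|width|grasp'
python3 -m inch '[[[0,0,-0.2,0,0,0],[0,0,-0.5,0,0,0],[0,0,-0.8,0,0,0],[0,0,-1,0,0,0],[0,0,-1,0,0,0]]]'|egrep 'eef|width|grasp'
python3 -m inch '[[[0,0,-0.3,0,0,0],[0,0,-0.3,0,0,0],[0,0,-0.3,0,0,0]]]'|egrep 'eef|rot'
python3 - <<'E'
from h import *
plan([546.4,-193.8,146],-10.3)
E
```

```text
eef_pos: [450.0, 267.3, 134.6]
eef_pos: [450.2, 267.5, 39.2]
ft_force: [-0.7, -0.5, 0.2]
eef_pos: [450.4, 267.9, 16.0]
ft_force: [0.1, 0.6, -0.4]
eef_pos: [449.6, 267.6, 14.8]
ft_force: [-0.6, -0.2, 0.8]
gripper_width: 47.4
grasp_force: 30.0
eef_pos: [450.8, 268.1, 117.0]
gripper_width: 46.9
grasp_force: 29.9
eef_pos: [449.3, 267.4, 143.7]
tool_rot: [0.917, 0.398, -0.0, 0.0]
yaw -43.04 pos [449.3 267.4 143.7] width 47.0 t 29.9 n 5
[-0.542, 0.771, -0.004, -0.0, 0.0, -0.218]
[-0.626, 0.705, -0.004, -0.0, 0.0, -0.218]
[-0.702, 0.629, -0.004, -0.0, 0.0, -0.218]
[-0.769, 0.544, -0.005, -0.0, 0.0, -0.218]
[-0.827, 0.453, -0.005, -0.0, 0.0, -0.218]
```

```bash

python3 -m inch '[[[-0.54,0.77,0,0,0,-0.218],[-0.54,0.77,0,0,0,-0.218]]]' >/dev/null
python3 -m inch '[[[-0.63,0.7,0,0,0,-0.218],[-0.63,0.7,0,0,0,-0.218]]]' >/dev/null
python3 -m inch '[[[-0.7,0.63,0,0,0,-0.218],[-0.7,0.63,0,0,0,-0.218]]]' >/dev/null
python3 -m inch '[[[-0.77,0.54,0,0,0,-0.218],[-0.77,0.54,0,0,0,-0.218]]]' >/dev/null
python3 -m inch '[[[-0.83,0.45,0,0,0,-0.218],[-0.83,0.45,0,0,0,-0.218],[-0.83,0.45,0,0,0,-0.218],[-0.83,0.45,0,0,0,-0.218],[-0.83,0.45,0,0,0,-0.218],[-0.83,0.45,0,0,0,-0.218]]]'|egrep 'eef|width|rot'
python3 - <<'E'
from h import *
im=vision.get_image('wrist');s=monitor.get_state();r=R.from_quat(s['tool_rot']);p=s['eef_pos']
cv2.imwrite('pics/w_p4.png',im['color'])
for e in vision.cut_out('ink_jar','wrist')[:2]:
  c,i=jar(im,e['mask'],p[2]-14.8,p[:2]);print(e['p'],e['bbox'],c,i,'tool',r.inv().apply(np.r_[c,p[2]]-p).round(1))
a=np.linspace(0,6.28,13)
print(w2px(im,p+r.apply([[x,0,14.8-60] for x in(-21.5,0,21.5)])).round(1).tolist())
plan([546.4,-193.8,90],-10.3,1)
E
```

```text
eef_pos: [545.2, -192.2, 144.3]
tool_rot: [0.767, 0.641, -0.0, -0.001]
gripper_width: 47.2
0.86 [272.3, 199.1, 369.3, 302.0] [ 544.9 -190.2] 0.741 tool [ 2.  -0.8  0. ]
[[321.9, 333.5], [322.0, 292.6], [322.1, 247.4]]
yaw -10.26 pos [ 545.4 -192.5  144.7] width 47.2 t 31.4 n 1
[-0.011, 0.012, 0.547, -0.0, -0.0, 0.001]
```

View pics/w_p4.png

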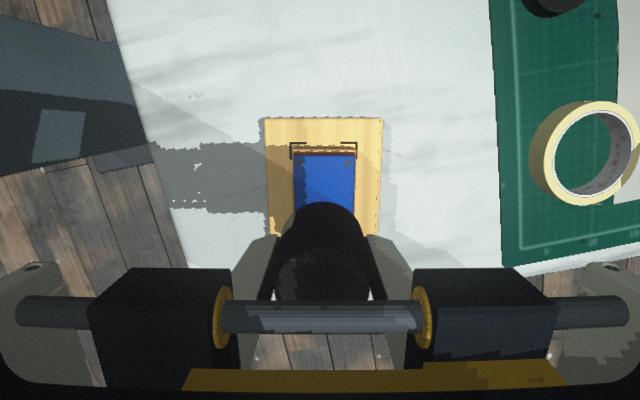

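The jar is upright in the grip, front bottom edge at about (320,200); the rod covers its rear. I refit on the uncovered rows only.

```bash
python3 - <<'E'
from h import *
im=vision.get_image('wrist');s=monitor.get_state();r=R.from_quat(s['tool_rot']);p=s['eef_pos']
m=vision.cut_out('ink_jar','wrist')[0]['mask']
print([int(np.where(m[:,c])[0].min()) for c in(300,310,320,330,340)],[tuple(np.where(m[y])[0][[0,-1]].tolist()) for y in(210,220,230)])
a=np.linspace(0,2*np.pi,90)
for x in(-4,-2,0,2,4):
  q=w2px(im,p+r.apply(np.c_[24.5*np.cos(a)+x,24.5*np.sin(a),0*a+14.8]));q2=w2px(im,p+r.apply(np.c_[24.5*np.cos(a)+x,24.5*np.sin(a),0*a+14.8-46])); print(x,q[:,1].min().round(1),q2[:,1].min().round(1))
E
```

```text
[207, 203, 202, 202, 206] [(295, 347), (286, 356), (282, 361)]
-4 206.6 236.6
-2 203.4 232.6
0 200.1 228.5
2 196.9 224.4
4 193.6 220.2
```

```bash

python3 -m inch '[[[-0.006,0.014,0.3,0,0,0],[-0.006,0.014,0.55,0,0,0],[-0.006,0.014,0.68,0,0,0],[-0.006,0.014,0.72,0,0,0],[-0.006,0.014,0.72,0,0,0],[-0.006,0.014,0.72,0,0,0],[-0.006,0.014,0.72,0,0,0]]]'|egrep 'eef|ft'
python3 -m inch '[[[0,0,0.008,0,0,0],[0,0,0.008,0,0,0],[0,0,0.008,0,0,0]]]'|egrep 'eef|ft'
python3 -m inch '[[[0,0,0.005,0,0,0],[0,0,0.005,0,0,0],[0,0,0.005,0,0,0]]]'|egrep 'eef|ft'
```

```text
eef_pos: [547.3, -194.5, 73.9]
ft_force: [0.6, 0.6, -1.7]
eef_pos: [546.8, -194.3, 72.2]
ft_force: [-0.5, 0.3, -1.6]
eef_pos: [546.7, -194.3, 71.5]
ft_force: [-0.7, -0.7, -1.1]
```

```bash

python3 -m inch '[[[0.011,0,0,0,0,0],[0.011,0,0,0,0,0],[0.011,0,0,0,0,0]]]'|egrep 'eef|ft'
python3 -m inch '[[[0,0,0.005,0,0,0],[0,0,0.005,0,0,0],[0,0,0.005,0,0,0]]]'|egrep 'eef|ft'
python3 -m inch '[[[0,0,0.003,0,0,0],[0,0,0.003,0,0,0]]]'|egrep 'eef|ft'
```

```text
eef_pos: [546.9, -193.1, 71.5]
ft_force: [0.2, -0.3, -1.8]
eef_pos: [546.9, -193.2, 71.0]
ft_force: [0.0, -0.4, -3.0]
eef_pos: [546.9, -193.2, 70.8]
ft_force: [-0.7, 0.1, 0.3]
```

```bash

python3 -m inch '[[[0,0,0.003,0,0,0],[0,0,0.003,0,0,0]]]'|egrep 'eef|ft'
python3 -m inch '[[[0,0,0,0,0,0],[0,0,0,0,0,0],[0,0,0,0,0,0],[0,0,0,0,0,0],[0,0,0,0,0,0],[0,0,0,0,0,0],[0,0,0,0,0,0]]]' -1 |egrep 'eef|width'
python3 -m inch '[[[0,0,-0.3,0,0,0],[0,0,-0.8,0,0,0],[0,0,-1,0,0,0]]]' >/dev/null
python3 -m inch '[[[0,0,-0.5,0,0,0],[0,0,-0.8,0,0,0],[0,0,-0.8,0,0,0],[0,0,-0.8,0,0,0],[0,0,-0.8,0,0,0]]]'|egrep 'eef|width'
python3 - <<'E'
from h import *
im=vision.get_image('wrist');t=vision.get_image('side')
k=cv2.resize(im['color'][90:240,240:400],(480,450));q=cv2.resize(t['color'][110:185,340:390],(300,450))
cv2.imwrite('pics/w_end.png',np.hstack([k,q]))
for n,z in(('steel_plate',56),('press_board',14)):
  for e in vision.cut_out(n,'wrist')[:1]: print(n,e['p'],e['bbox'],rect(im,e['mask'],z))
for e in vision.cut_out('ink_jar','wrist')[:1]: print(e['p'],e['bbox'],jar(im,e['mask'],56,[546,-193]))
E
```

```text
eef_pos: [547.0, -193.2, 70.8]
ft_force: [-2.5, -0.2, 5.3]
eef_pos: [546.9, -193.2, 70.4]
gripper_width: 92.6
eef_pos: [546.3, -193.0, 249.0]
gripper_width: 92.6
steel_plate 0.9 [299.7, 139.0, 346.2, 212.6] [ 551.1 -165.6   28.9   50.1   -6.5]
press_board 0.87 [277.2, 115.5, 365.4, 223.7] [ 545.7 -193.2  109.7  140.3   80.1]
0.69 [301.9, 154.9, 347.7, 213.0] (array([ 546.9, -192.6]), np.float64(0.94))
```

View pics/w_end.png

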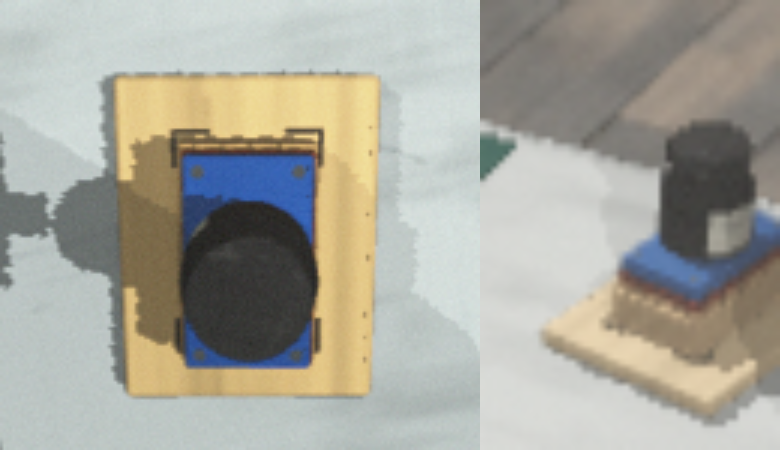

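The final picture shows the jar upright in the middle of the steel plate, fitted within about 1.3 mm of centre. The stack is square in the marks and the gripper is clear. I hand in.

```bash
python3 -c "
from h import *
print(job.hand_in())"
```

```text
the job is handed in; nothing more can be done
None
```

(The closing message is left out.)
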